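Lay out the spacer rings for inspection

TASK

Put each of the four round aluminium spacer rings into the white sample dish of its size (largest ring in the largest dish, and so on down to the smallest), lying flat on the dish's floor, one after another from the largest ring to the smallest as the inspection record lists them. Leave the solid disc and the square frame where they lie, and let go of everything at the end.

Things in the scene. Friction and masses are not known exactly. Their poses are not given: they have to be found in the camera images.
- ring_62: the largest of four loose bare aluminium spacer rings: outer diameter 62 mm, bore 42 mm right through, height 20 mm, lying flat. Origin: centre of its underside, z up along its axis; its yaw is meaningless.
- ring_48: the second largest of four loose bare aluminium spacer rings: outer diameter 48 mm, bore 30 mm right through, height 20 mm, lying flat. Origin: centre of its underside, z up along its axis; its yaw is meaningless.
- ring_35: the third largest of four loose bare aluminium spacer rings: outer diameter 35 mm, bore 20 mm right through, height 20 mm, lying flat. Origin: centre of its underside, z up along its axis; its yaw is meaningless.
- ring_23: the smallest of four loose bare aluminium spacer rings: outer diameter 23 mm, bore 11 mm right through, height 20 mm, lying flat. Origin: centre of its underside, z up along its axis; its yaw is meaningless.
- dish_80: the largest of four white plastic round sample dishes, fixed to the bench: outer diameter 88 mm, inner diameter 80 mm, floor 3 mm thick, rim 9 mm above the bench. The largest ring (62 mm) belongs in it. Origin: centre of its underside, on the bench (z = 0), z up; its yaw is meaningless.
- dish_66: the second largest of four white plastic round sample dishes, fixed to the bench: outer diameter 74 mm, inner diameter 66 mm, floor 3 mm thick, rim 9 mm above the bench. The second largest ring (48 mm) belongs in it. Origin: centre of its underside, on the bench (z = 0), z up; its yaw is meaningless.
- dish_53: the third largest of four white plastic round sample dishes, fixed to the bench: outer diameter 61 mm, inner diameter 53 mm, floor 3 mm thick, rim 9 mm above the bench. The third largest ring (35 mm) belongs in it. Origin: centre of its underside, on the bench (z = 0), z up; its yaw is meaningless.
- dish_41: the smallest of four white plastic round sample dishes, fixed to the bench: outer diameter 49 mm, inner diameter 41 mm, floor 3 mm thick, rim 9 mm above the bench. The smallest ring (23 mm) belongs in it. Origin: centre of its underside, on the bench (z = 0), z up; its yaw is meaningless.
- solid_disc: loose solid aluminium disc without a bore, diameter 46 mm, height 20 mm; not part of the job. Origin: centre of its underside, z up.
- square_frame: loose square aluminium frame, 44 mm by 44 mm outside with a 26 mm square window, height 20 mm; not part of the job. Origin: centre of its underside, z up.
Things that resemble listed ones, but are neither listed nor needed, are in the scene too. What is shaped like the ring_62 but black or orange is not meant.

How it is judged:
By the outcome, as a careful person would: the job done as asked, in the order asked, and still so for the second after the job is handed in, with the robot touching nothing.
It also fails if it takes over 102 s, if anything falls off the work surface, if the arm or the gripper's body presses on something with over 40 N, if the wrist force passes 120 N, or if a joint passes its speed limit or range.

ROBOT

A 6-joint arm with a two-finger parallel gripper is mounted at the origin on the work surface. World frame = base frame: x ahead of the robot, y to its left, z up, the work surface at z = 0. Lengths are in m, angles in rad, forces in N, time in s.
With the tool pointing down it reaches from about 0.25 to 0.725 m from the base axis. Payload 4 kg.
Tool frame: the origin (TCP) lies midway between the tips of the shut fingers; the grasp point (between the pads) lies 19 mm behind it; z points along the fingers, y is the line along which they close (so a half turn about z gives the same grasp; the last joint's range is limited). The gripper opens to 85 mm and grips with 20 to 120 N. Pads are 22 mm wide; open, the fingers measure 114 mm over their backs; the gripper's body (76 mm by 85 mm) begins 54 mm behind the grasp point. The pads swing forward as they close: fully open they stand 13 mm farther back than shut.
Start: joints at [-1.136, 0.241, 0.005, 1.335, 0, 1.571], TCP at [0.211, -0.453, 0.205] pointing down, gripper open.
Joint ranges: [-2.72, 2.72], [-1.05, 1.87], [-1.09, 1.28], [-1.99, 2.15], [-1.42, 1.44], [-3.14, 3.14]. Speed limits (rad/s): [2.79, 2.79, 3.14, 3.14, 3.14, 3.14].

INTERFACE

Orientations are given as a unit quaternion [x, y, z, w].
In Python, from workcell import get_obs, camera, job_done, silhouettes gives the robot as it stands. The module is installed in compiled form; this text tells all that it offers.
- The arm moves only by the tool drive_tool, never from a script. Its argument "increments" is a list of rows, each a list of 3 entries, a list of its own where there are three numbers: the shift along the world's x, y, z in mm, then the turn, a rotation vector about the world's x, y, z in degrees, then the opening, from 0 (shut) to 1 (fully open). A call has 1 to 8 rows; each row shifts and turns the commanded pose from where the row before left it; what a row does not reach is not made up. A row lasts 1/12 s, in which the tool goes at most 41.7 mm and 7.16 degrees, less where a joint would pass 70% of its speed; a pose out of reach is approached as far as the arm can. A call is refused whole if a number of a shift passes 41.7 or a number of a turn 7.16, either way. A call with a gripper value outside its range is refused whole. The fingers move at their own pace and stop on an object; the grip force is fixed at half the most. Time passes only in rows, so rows that do not move let the fingers close. It gives the time, the measured TCP pose, the force, the opening and the grip force at its end, in the units of the state.
- get_obs(): the state, without advancing time (a new reading comes with each control period).
- camera(name): name is "side" or "top"; returns a dict with "image" (420x560x3 uint8, red, green, blue), "K" (3x3 intrinsics, pixels), "k1" (the pictures are not rectified: a ray, as slopes to the right and down, at radius r is drawn at 1 + k1 r^2 times it, then the intrinsics apply), "view" (4x4, takes a point from world to camera coordinates). Camera axes: x right, y down, z forward; pixel columns grow to the right and rows downward; lengths in m; the calibration is good to about 2 mm. A picture is of the moment at which its call begins. There is no depth.
- job_done(): hands the job in; it is judged then, once.
Trained networks look in a picture, given as the dict that the camera call returned (one of the last four; its "shot" number tells which), for a name from the list of things; names that differ only in an ending like _2 or _b are one class to them, and where a whole thing is asked for, a point or a joint stands for the part that bears it (a point fixed in the world has none). Each returns a list of dicts, best first, with "conf" (0 to 1); they miss things now and then, are a little off and sometimes report something else, mostly with a low value. They report only what shows in the picture. A call takes as long as a camera call. They do not tell look-alikes from the thing itself.
- silhouettes(query, picture): "region" (420x560 bool, what is visible of it) and "bbox" ([left, top, right, bottom] in pixels, round what is visible of it).
The state is a dict: "clock": time; "joint_pos": joint angles; "joint_vel": joint speeds; "tau": joint torques, N m; "eef_pos": TCP position; "tool_rot": TCP orientation; "ft_force": force on the tool from outside, world axes, zero at the start; "ft_torque": the same for the moment, N m; "grip_width": finger opening in m; "grasp_force": force on a finger pad.
Only numpy, scipy, OpenCV 4.12 (cv2) and the standard library are available. Lean on these libraries where they do the work, as an engineer would, in place of code of your own. Each camera call takes 0.05 s, during which the arm holds its last target. There are 200 camera calls.

## Working session

There is one attempt and no reset: what is moved stays moved. The work goes in short steps, Python scripts to look and compute and a tool call to move; the robot and the scene stay as the last step left them, time stands still between calls to the robot, and variables do not carry over. Pictures are saved under pics/ and viewed, at most 14 in all, crops included, and the job is handed in when it is done.

Besides the shell and the picture viewer there is one more tool, called as name(argument=value, ...) on one line, values as JSON. drive_tool: Moves the arm, as the interface text tells. Its arguments: {"type":"object","properties":{"increments":{"type":"array"}},"required":["increments"]}

```bash
mkdir -p pics; cat > h.py <<'E'
import numpy as np, cv2
from workcell import get_obs, camera, job_done, silhouettes
def pix2world(c,u,v,z):
    K=c["K"];d=np.array([(u-K[0,2])/K[0,0],(v-K[1,2])/K[1,1]]);s=d.copy()
    for _ in range(20): s=d/(1+c["k1"]*(s@s))
    V=np.array(c["view"]);R,t=V[:3,:3],V[:3,3]
    o=-R.T@t;r=R.T@np.array([s[0],s[1],1]);return o+r*(z-o[2])/r[2]
def world2pix(c,p):
    V=np.array(c["view"]);q=V[:3,:3]@np.array(p)+V[:3,3];s=q[:2]/q[2];s=s*(1+c["k1"]*(s@s))
    K=c["K"];return K[0,0]*s[0]+K[0,2],K[1,1]*s[1]+K[1,2]
def save(c,n): cv2.imwrite("pics/"+n,cv2.cvtColor(c["image"],cv2.COLOR_RGB2BGR))
E
python3 - <<'E'
from h import *
t=camera("top");save(t,"top0.png");s=camera("side");save(s,"side0.png")
for c in (t,s):
    print(np.round(np.linalg.inv(c["view"])[:3,3],3),np.round(c["K"][0,0]),c["k1"])
for q in "ring_62 ring_48 ring_35 ring_23 dish_80 dish_66 dish_53 dish_41 solid_disc square_frame".split():
    for d in silhouettes(q,t):
        z=.009 if 'dish' in q else .02
        b=d["bbox"];c0=pix2world(t,(b[0]+b[2])/2,(b[1]+b[3])/2,z)
        w=np.linalg.norm(pix2world(t,b[0],(b[1]+b[3])/2,z)-pix2world(t,b[2],(b[1]+b[3])/2,z))
        print(q,round(d["conf"],2),b,np.round(c0[:2]*1000),round(w*1000))
E
```

```text
[0.299 0.044 1.418] 526.0 -0.1643126447670859
[0.244 0.647 0.821] 401.0 -0.053937504264253894
ring_62 0.78 [126.6, 192.0, 150.7, 211.8] [536. 434.] 67
ring_62 0.71 [121.7, 156.3, 145.1, 175.5] [636. 454.] 66
ring_62 0.58 [257.7, 222.9, 268.1, 230.8] [470.  93.] 28
ring_62 0.58 [157.5, 166.8, 187.2, 191.7] [599. 343.] 82
ring_62 0.53 [89.2, 196.6, 110.9, 214.2] [525. 543.] 62
ring_62 0.47 [250.5, 152.4, 264.6, 166.6] [656. 111.] 39
ring_48 0.78 [126.6, 192.0, 150.7, 211.8] [536. 434.] 67
ring_48 0.71 [121.7, 156.3, 145.1, 175.5] [636. 454.] 66
ring_48 0.58 [257.7, 222.9, 268.1, 230.8] [470.  93.] 28
ring_48 0.58 [157.5, 166.8, 187.2, 191.7] [599. 343.] 82
ring_48 0.53 [89.2, 196.6, 110.9, 214.2] [525. 543.] 62
ring_48 0.47 [250.5, 152.4, 264.6, 166.6] [656. 111.] 39
ring_35 0.78 [126.6, 192.0, 150.7, 211.8] [536. 434.] 67
ring_35 0.71 [121.7, 156.3, 145.1, 175.5] [636. 454.] 66
ring_35 0.58 [257.7, 222.9, 268.1, 230.8] [470.  93.] 28
ring_35 0.58 [157.5, 166.8, 187.2, 191.7] [599. 343.] 82
ring_35 0.53 [89.2, 196.6, 110.9, 214.2] [525. 543.] 62
ring_35 0.47 [250.5, 152.4, 264.6, 166.6
[... 705 characters left out ...]
sh_66 0.62 [389.5, 246.5, 407.6, 264.6] [ 396. -274.] 50
dish_66 0.6 [431.5, 199.8, 459.3, 237.3] [ 498. -408.] 79
dish_53 0.96 [174.7, 243.1, 202.9, 268.5] [391. 293.] 77
dish_53 0.94 [199.9, 172.8, 223.9, 191.9] [593. 235.] 66
dish_53 0.62 [389.5, 246.5, 407.6, 264.6] [ 396. -274.] 50
dish_53 0.6 [431.5, 199.8, 459.3, 237.3] [ 498. -408.] 79
dish_41 0.96 [174.7, 243.1, 202.9, 268.5] [391. 293.] 77
dish_41 0.94 [199.9, 172.8, 223.9, 191.9] [593. 235.] 66
dish_41 0.62 [389.5, 246.5, 407.6, 264.6] [ 396. -274.] 50
dish_41 0.6 [431.5, 199.8, 459.3, 237.3] [ 498. -408.] 79
solid_disc 0.69 [392.2, 170.2, 409.4, 181.4] [ 614. -283.] 48
square_frame 0.76 [316.9, 160.2, 337.3, 177.6] [631. -80.] 56
```

View pics/top0.png

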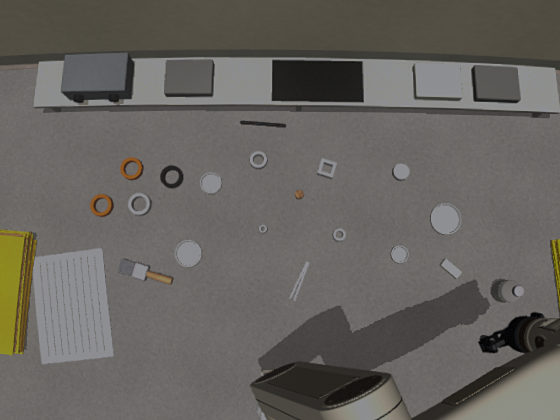

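View pics/side0.png

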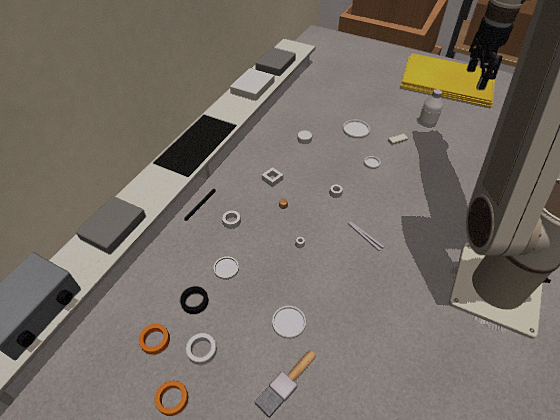

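Candidates in the top picture:
- **Aluminium rings:** (139,204) for 62, (258,159) for 48, (339,235) for 35 and (263,229) for 23.
- **Ring look-alikes:** orange at (131,168) and (101,205), black at (172,176). The solid disc is at (401,172) and the square frame at (327,168).
- **Dishes:** (445,219) for 80, (188,253) for 66, (210,183) for 53 and (400,254) for 41.

Next I refine these positions with both cameras and check the choice in a crop.

```bash
cat >> h.py <<'E'
from scipy.optimize import least_squares
def hull(c,x,y,r,z0,z1):
    a=np.linspace(0,2*np.pi,60);P=[world2pix(c,(x+r*np.cos(t),y+r*np.sin(t),z)) for z in (z0,z1) for t in a]
    return cv2.convexHull(np.array(P,np.float32))
def cen(h):
    m=cv2.moments(h);return np.array([m["m10"]/m["m00"],m["m01"]/m["m00"]]),m["m00"]
def blob(c,uv,R=26,S=8):
    """bright blob near uv, upsampled, sub-pixel; returns its outer hull"""
    g=cv2.cvtColor(c["image"],cv2.COLOR_RGB2GRAY);u,v=np.round(uv).astype(int)
    x0,y0=max(u-R,0),max(v-R,0);g=g[y0:v+R+1,x0:u+R+1]
    G=cv2.resize(g,None,fx=S,fy=S,interpolation=cv2.INTER_CUBIC)
    bg=np.median(g);hi=np.percentile(g,97);B=(G>(bg+hi)/2).astype(np.uint8)
    cs,_=cv2.findContours(B,cv2.RETR_EXTERNAL,cv2.CHAIN_APPROX_NONE)
    tgt=(np.array(uv)-[x0,y0]+.5)*S
    cs=[k for k in cs if cv2.contourArea(k)>30*S]
    k=max(cs,key=lambda k:(cv2.pointPolygonTest(cv2.convexHull(k),tuple(map(float,tgt)),True)))
    return cv2.convexHull(((k.astype(np.float32)+.5)/S-.5+[x0,y0]).astype(np.float32))
def locate(c,xy,r,z0,z1,R=26):
    hb=blob(c,world2pix(c,(*xy,(z0+z1)/2)),R);m,A=cen(hb)
    s=least_squares(lambda p:cen(hull(c,p[0],p[1],r,z0,z1))[0]-m,xy,x_scale=.01)
    return s.x,A/cen(hull(c,*s.x,r,z0,z1))[1]
E
python3 - <<'E'
from h import *
t=camera("top");s=camera("side");L={}
for n,uv,d,h in [("ring_62",(139,204),62,20),("ring_48",(258,159),48,20),("ring_35",(339,235),35,20),("ring_23",(263,229),23,20),
 ("dish_80",(445,219),88,9),("dish_66",(188,253),74,9),("dish_53",(210,183),61,9),("dish_41",(400,254),49,9)]:
    xy=pix2world(t,*uv,h/1000)[:2]
    R=int(d*.37*.75+6)
    a,ra=locate(t,xy,d/2000,0,h/1000,R);b,rb=locate(s,a,d/2000,0,h/1000,R+4)
    print(n,np.round(a*1000,1),round(ra,2),"side",np.round(b*1000,1),round(rb,2))
o=get_obs();print(o["eef_pos"],o["tool_rot"],o["grip_width"],o["clock"])
import cv2
cr=[cv2.resize(i["image"][a:b,c:d],(400,280)) for i,a,b,c,d in [(t,150,290,80,280),(t,150,290,280,480),(s,180,400,140,454),(s,110,220,200,420)]]
I=np.vstack([np.hstack(cr[:2]),np.hstack(cr[2:])]);save({"image":I},"crop1.png")
E
```

```text
ring_62 [533.4 437.7] 0.82 side [535.7 432.6] 0.82
ring_48 [660.1 110.3] 0.8 side [663.  103.5] 0.65
ring_35 [ 453.3 -112.5] 0.8 side [ 455.  -120.3] 0.57
ring_23 [467.8  95.3] 0.72 side [469.2  88.4] 0.54
dish_80 [ 496.9 -407.8] 0.85 side [ 501.3 -409. ] 0.69
dish_66 [398.  296.8] 0.9 side [400.1 293.9] 0.91
dish_53 [593.6 238.8] 0.82 side [595.9 237.6] 0.88
dish_41 [ 400.3 -275.6] 0.8 side [ 401.7 -278.3] 0.62
[ 0.21061437 -0.45347518  0.20471222] [9.76460313e-01 2.15697144e-01 1.54861960e-06 2.88013685e-06] 0.08523175084864058 0.7
```

View pics/crop1.png

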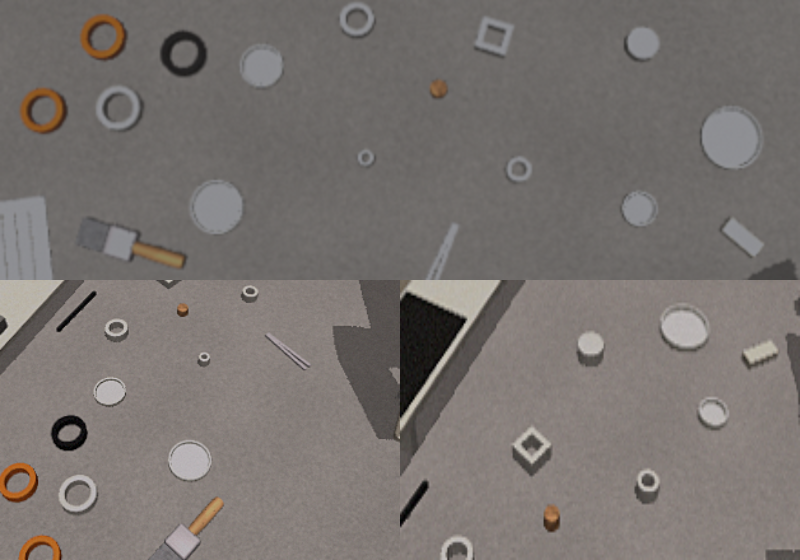

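The crop confirms the choice: the bare rings are light grey with round bores, and the orange and black ones, the disc and the square frame are clearly different. The ring sides are dark, so I refit using the top faces only.

```bash
python3 - <<'E'
from h import *
t=camera("top");s=camera("side")
for n,xy,d,h in [("ring_62",(534,436),62,20),("ring_48",(660,108),48,20),("ring_35",(454,-115),35,20),("ring_23",(468,93),23,20),
 ("dish_80",(498,-408),88,9),("dish_66",(398,296),74,9),("dish_53",(594,238),61,9),("dish_41",(400,-276),49,9),("dish_80",(498,-408),80,3),("dish_66",(398,296),66,3),("dish_53",(594,238),53,3),("dish_41",(400,-276),41,3)]:
    xy=np.array(xy)/1000;R=int(d*.37*.75+6);h/=1000
    a,ra=locate(t,xy,d/2000,h,h,R);b,rb=locate(s,xy,d/2000,h,h,R+4)
    print(n,np.round(a*1000,1),round(ra,2),"side",np.round(b*1000,1),round(rb,2))
E
```

```text
ring_62 [531.9 435.1] 0.91 side [532.4 435. ] 0.94
ring_48 [657.7 109.9] 0.9 side [657.9 110. ] 0.92
ring_35 [ 452.3 -111.5] 0.87 side [ 452.4 -111.1] 0.96
ring_23 [466.7  94.9] 0.81 side [466.5  95.2] 0.95
dish_80 [ 496.3 -406.5] 0.88 side [ 499.7 -403.3] 0.81
dish_66 [397.7 296.1] 0.92 side [399.3 295.7] 0.97
dish_53 [591.7 238. ] 0.82 side [594.  239.8] 0.97
dish_41 [ 400.  -274.6] 0.84 side [ 401. -273.] 0.77
dish_80 [ 497.1 -408.4] 1.08 side [ 501.6 -410.9] 0.99
dish_66 [398.1 297.2] 1.16 side [400.4 293.3] 1.23
dish_53 [592.9 238.8] 1.08 side [596.5 237. ] 1.31
dish_41 [ 400.4 -275.9] 1.2 side [ 402.2 -279.7] 1.11
```

drive_tool(increments=[[[13.4,37,-2],[0,0,7.1],1],[[13.4,37,-2],[0,0,7.1],1],[[13.4,37,-2],[0,0,7.1],1],[[13.4,37,-2],[0,0,7.1],1],[[13.4,37,-2],[0,0,7.1],1],[[13.4,37,-2],[0,0,7.1],1],[[13.4,37,-2],[0,0,7.1],1],[[13.4,37,-2],[0,0,7.1],1]])

```text
clock: 1.47
eef_pos: [0.3181, -0.1558, 0.1889]
tool_rot: [0.755, 0.656, 0.0, 0.001]
ft_force: [0.6, -0.2, 0.2]
grip_width: 0.0854
grasp_force: 0.0
```

drive_tool(increments=[[[13.4,37,-5],[0,0,0],1],[[13.4,37,-5],[0,0,0],1],[[13.4,37,-5],[0,0,0],1],[[13.4,37,-5],[0,0,0],1],[[13.4,37,-5],[0,0,0],1],[[13.4,37,-5],[0,0,0],1],[[13.4,37,-5],[0,0,0],1],[[13.4,37,-5],[0,0,0],1]])

```text
clock: 2.13
eef_pos: [0.4254, 0.1407, 0.1487]
tool_rot: [0.756, 0.654, 0.0, 0.0]
ft_force: [1.4, -0.5, -0.1]
grip_width: 0.0855
grasp_force: 0.0
```

drive_tool(increments=[[[13.4,37,-5],[0,0,0],1],[[13.4,37,-5],[0,0,0],1],[[13.4,37,-5],[0,0,0],1],[[13.4,37,-5],[0,0,0],1],[[13.4,37,-5],[0,0,0],1],[[13.4,37,-5],[0,0,0],1],[[13.4,37,-5],[0,0,0],1],[[0,0,0],[0,0,0],1]])

```text
clock: 2.8
eef_pos: [0.5193, 0.4038, 0.1091]
tool_rot: [0.755, 0.656, -0.0, -0.001]
ft_force: [0.2, -0.1, -0.8]
grip_width: 0.0856
grasp_force: 0.0
```

drive_tool(increments=[[[12.9,31.2,0],[0,0,0],1],[[0,0,-30],[0,0,0],1],[[0,0,-30],[0,0,0],1],[[0,0,-27],[0,0,0],1],[[0,0,-15],[0,0,0],1],[[0,0,-5],[0,0,0],1],[[0,0,0],[0,0,0],1],[[0,0,0],[0,0,0],0.5]])

```text
clock: 3.47
eef_pos: [0.5322, 0.429, 0.0075]
tool_rot: [0.756, 0.654, 0.0, 0.0]
ft_force: [0.4, 0.2, -0.1]
grip_width: 0.0757
grasp_force: 0.0
```

drive_tool(increments=[[[0,0,0],[0,0,0],0.4],[[0,0,0],[0,0,0],0.4],[[0,0,0],[0,0,0],0.4],[[0,0,0],[0,0,0],0.4],[[0,0,0],[0,0,0],0.4],[[0,0,0],[0,0,0],0.4]])

```text
clock: 3.97
eef_pos: [0.5318, 0.4288, 0.0071]
tool_rot: [0.756, 0.654, 0.0, 0.0]
ft_force: [-0.0, 0.2, 0.1]
grip_width: 0.0341
grasp_force: 0.0
```

The fingers closed to 34 mm without touching anything, and TCP is 6 mm short in y and 5 mm high. I'll look.

```bash
python3 - <<'E'
from h import *
t=camera("top");s=camera("side");o=get_obs();p=o["eef_pos"];print(p,np.round(o["joint_pos"],3))
print(world2pix(s,p),world2pix(t,p))
cr=[cv2.resize(i["image"][a:b,c:d],(400,400),interpolation=cv2.INTER_CUBIC) for i,a,b,c,d in [(t,160,250,95,185),(s,280,400,140,260)]]
save({"image":np.hstack(cr)},"c2.png")
E
```

```text
[0.53169323 0.42874131 0.00678103] [0.679 0.733 0.265 1.104 0.    2.394]
(np.float64(203.2641208685769), np.float64(346.6118041894488)) (np.float64(141.71068225858417), np.float64(204.11812251456058))
```

View pics/c2.png

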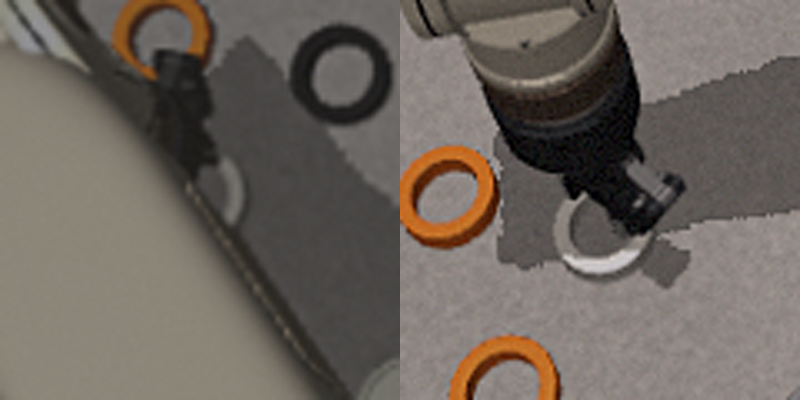

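drive_tool(increments=[[[0,0,15],[0,0,0],0.4],[[0,0,15],[0,0,0],0.62],[[0,3,0],[0,0,0],0.62],[[0,3.3,0],[0,0,0],0.62],[[0,0,0],[0,0,0],0.62],[[0,0,-10],[0,0,0],0.62],[[0,0,-11],[0,0,0],0.62],[[0,0,0],[0,0,0],0.62]])

```text
clock: 4.73
eef_pos: [0.5293, 0.433, 0.011]
tool_rot: [0.756, 0.654, -0.004, -0.0]
ft_force: [-0.8, -0.4, -1.2]
grip_width: 0.0526
grasp_force: 0.0
```

drive_tool(increments=[[[0,0,-1.5],[0,0,0],0.62],[[0,0,-1.5],[0,0,0],0.62],[[0,0,0],[0,0,0],0.62]])

```text
clock: 4.98
eef_pos: [0.5316, 0.4348, 0.0121]
tool_rot: [0.756, 0.654, -0.0, 0.0]
ft_force: [0.2, 0.1, -0.9]
grip_width: 0.0531
grasp_force: 0.0
```

drive_tool(increments=[[[0,0,-1.5],[0,0,0],0.62],[[0,0,-1.5],[0,0,0],0.62],[[0,0,0],[0,0,0],0.62]])

```text
clock: 5.23
eef_pos: [0.5318, 0.435, 0.0097]
tool_rot: [0.756, 0.654, 0.0, 0.0]
ft_force: [-0.2, 0.1, 0.8]
grip_width: 0.0527
grasp_force: 0.0
```

drive_tool(increments=[[[0,0,-1.5],[0,0,0],0.62],[[0,0,-1.5],[0,0,0],0.62],[[0,0,0],[0,0,0],0.62]])

```text
clock: 5.48
eef_pos: [0.5315, 0.4349, 0.0064]
tool_rot: [0.756, 0.654, -0.0, 0.0]
ft_force: [0.2, 0.4, -1.1]
grip_width: 0.0531
grasp_force: 0.0
```

drive_tool(increments=[[[0,0,-1.5],[0,0,0],0.62],[[0,0,0],[0,0,0],0.62]])

```text
clock: 5.65
eef_pos: [0.5315, 0.4349, 0.0049]
tool_rot: [0.756, 0.654, -0.0, -0.0]
ft_force: [0.4, 0.1, -0.1]
grip_width: 0.0527
grasp_force: 0.0
```

```bash
python3 - <<'E'
from h import *
t=camera("top");s=camera("side");o=get_obs();p=o["eef_pos"];print(p)
print(world2pix(s,p))
I=cv2.resize(s["image"][280:400,120:280],(800,600),interpolation=cv2.INTER_CUBIC)
for z in (0,.02):
  for r in (.031,.021): cv2.polylines(I,[np.int32((hull(s,.532,.435,r,z,z)-[120,280])*5)],True,(255,0,0) if z else (0,0,255))
save({"image":I},"c3.png")
E
```

```text
[0.53166321 0.43496288 0.00510554]
(np.float64(201.7263822887772), np.float64(349.50304055663094))
```

View pics/c3.png

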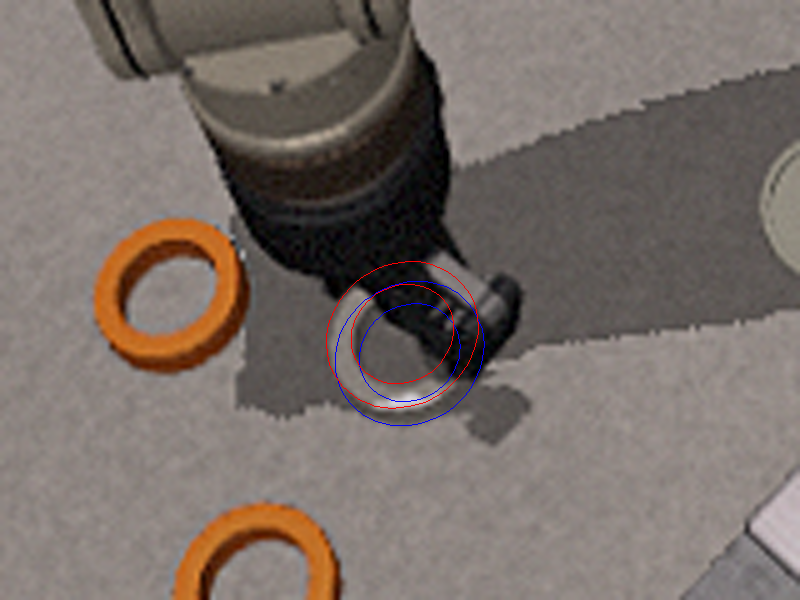

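drive_tool(increments=[[[0,0,-1.5],[0,0,0],0.62],[[0,0,-1.5],[0,0,0],0.62],[[0,0,0],[0,0,0],0.62]])

```text
clock: 6.0
eef_pos: [0.5315, 0.4348, 0.0018]
tool_rot: [0.756, 0.654, -0.0, -0.0]
ft_force: [-0.4, 0.7, -0.8]
grip_width: 0.0528
grasp_force: 0.0
```

drive_tool(increments=[[[0,0,-1.5],[0,0,0],0.62],[[0,0,-1.5],[0,0,0],0.62],[[0,0,0],[0,0,0],0.62]])

```text
clock: 6.25
eef_pos: [0.5315, 0.4348, -0.0013]
tool_rot: [0.756, 0.654, -0.0, -0.0]
ft_force: [-0.4, 0.9, -0.6]
grip_width: 0.0528
grasp_force: 0.0
```

```bash
python3 - <<'E'
from h import *
t=camera("top");s=camera("side");o=get_obs();p=o["eef_pos"];print(p,np.round(o["joint_pos"],4),o["tool_rot"])
x,y,z,w=o["tool_rot"];yd=np.array([2*(x*y-z*w),1-2*(x*x+z*z)]);print(yd)
I=cv2.resize(s["image"][280:400,120:280],(800,600),interpolation=cv2.INTER_CUBIC)
f=lambda q:tuple(np.int32((np.array(world2pix(s,q))-[120,280]+.5)*5))
for sg in (-1,1):
  for zz in (0,.01,.02,.03,.04):
    q=[p[0]+sg*yd[0]*.0264,p[1]+sg*yd[1]*.0264,zz];cv2.circle(I,f(q),4,(255,0,0) if sg>0 else (0,255,0),-1 if zz==0 else 1)
J=cv2.convertScaleAbs(I,alpha=1.8,beta=10)
save({"image":J},"c4.png")
E
```

```text
[ 0.53161044  0.43492895 -0.00095739] [0.6857 0.7474 0.2722 1.0959 0.     2.4011] [ 7.56351514e-01  6.54165390e-01 -1.69941341e-04 -1.68362070e-05]
[ 0.98955796 -0.14413528]
```

View pics/c4.png

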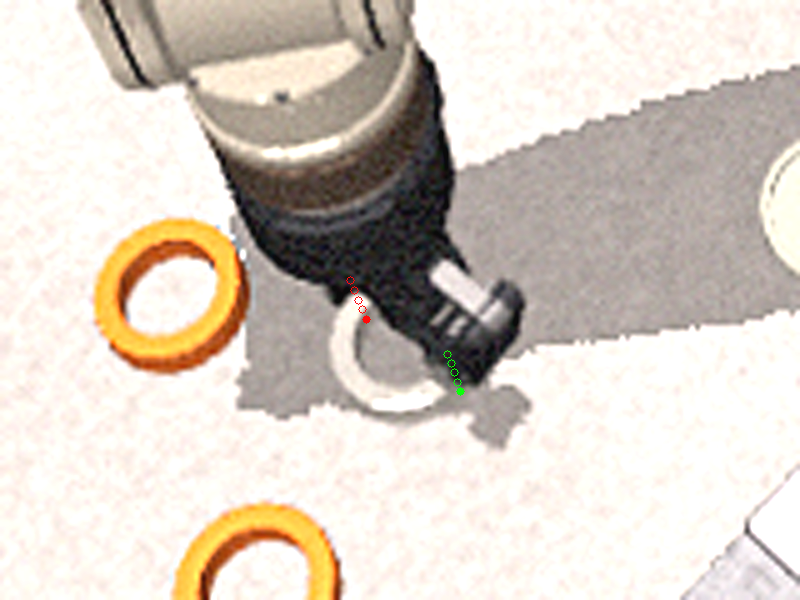

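drive_tool(increments=[[[0,0,-1.5],[0,0,0],0.62],[[0,0,-1.5],[0,0,0],0.62],[[0,0,0],[0,0,0],0.62]])

```text
clock: 6.6
eef_pos: [0.5315, 0.4349, -0.0042]
tool_rot: [0.756, 0.654, -0.0, -0.0]
ft_force: [-0.5, -0.1, 0.6]
grip_width: 0.0528
grasp_force: 0.0
```

drive_tool(increments=[[[0,0,-1.5],[0,0,0],0.62],[[0,0,0],[0,0,0],0.62]])

```text
clock: 6.77
eef_pos: [0.5315, 0.4349, -0.0057]
tool_rot: [0.756, 0.654, -0.0, -0.0]
ft_force: [0.2, -0.6, -0.2]
grip_width: 0.0528
grasp_force: 0.0
```

drive_tool(increments=[[[0,0,-1.5],[0,0,0],0.62],[[0,0,0],[0,0,0],0.62]])

```text
clock: 6.93
eef_pos: [0.5316, 0.4349, -0.0071]
tool_rot: [0.756, 0.654, -0.0, 0.0]
ft_force: [-0.4, 1.0, -0.5]
grip_width: 0.0526
grasp_force: 0.0
```

drive_tool(increments=[[[0,0,-1.5],[0,0,0],0.62],[[0,0,0],[0,0,0],0.62]])

```text
clock: 7.1
eef_pos: [0.5316, 0.4349, -0.0086]
tool_rot: [0.756, 0.654, -0.0, 0.0]
ft_force: [-0.8, 0.3, 0.3]
grip_width: 0.0529
grasp_force: 0.0
```

drive_tool(increments=[[[0,0,-1.5],[0,0,0],0.62],[[0,0,0],[0,0,0],0.62]])

```text
clock: 7.27
eef_pos: [0.5317, 0.4351, -0.0099]
tool_rot: [0.756, 0.654, 0.0, -0.0]
ft_force: [-0.7, 0.1, 0.5]
grip_width: 0.0531
grasp_force: 0.0
```

```bash
python3 - <<'E'
from h import *
s=camera("side");o=get_obs();p=o["eef_pos"]
x,y,z,w=o["tool_rot"];yd=np.array([2*(x*y-z*w),1-2*(x*x+z*z)])
I=cv2.resize(s["image"][310:380,160:253],(800,600),interpolation=cv2.INTER_CUBIC);k=800/93
f=lambda q:tuple(np.int32((np.array(world2pix(s,q))-[160,310]+.5)*k))
for zz in (0,.01,.02,.03,.04):
  for hw in (.0264,.041):
    q=[p[0]-yd[0]*hw,p[1]-yd[1]*hw,zz];cv2.circle(I,f(q),4,(0,255,0),-1 if zz==0 else 1)
save({"image":cv2.convertScaleAbs(I,alpha=1.8,beta=10)},"c5.png")
E
```

```text
(no output)
```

View pics/c5.png

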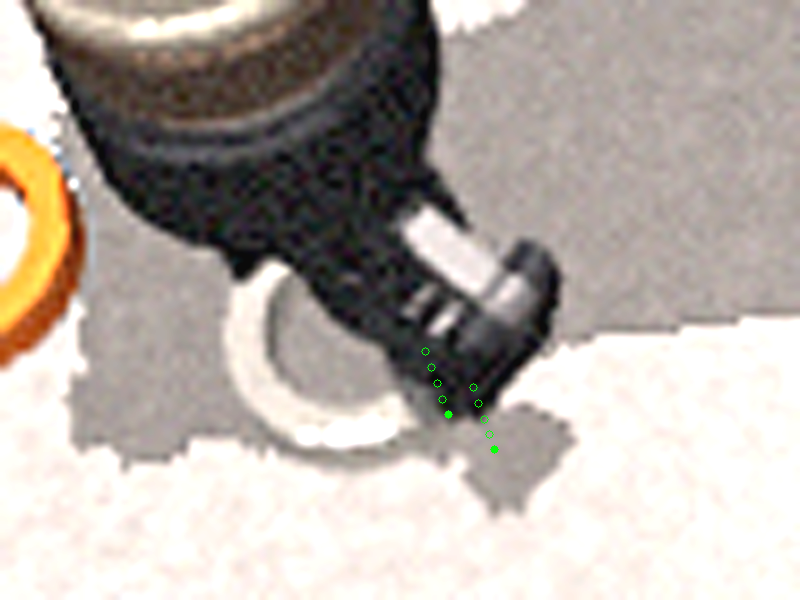

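The fingertips still show roughly 20 mm above the bench, well above the reported TCP. I'll keep feeling down in small steps.

drive_tool(increments=[[[0,0,-1.5],[0,0,0],0.62],[[0,0,-1.5],[0,0,0],0.62],[[0,0,0],[0,0,0],0.62]])

```text
clock: 7.57
eef_pos: [0.5319, 0.4351, -0.0101]
tool_rot: [0.756, 0.654, 0.001, 0.0]
ft_force: [-3.8, -3.6, 9.8]
grip_width: 0.0528
grasp_force: 5.6
```

drive_tool(increments=[[[0,0,-1.5],[0,0,0],0.62],[[0,0,0],[0,0,0],0.62]])

```text
clock: 7.73
eef_pos: [0.5319, 0.4351, -0.0102]
tool_rot: [0.756, 0.654, 0.001, 0.0]
ft_force: [-6.3, -6.3, 16.3]
grip_width: 0.0526
grasp_force: 8.6
```

drive_tool(increments=[[[0,0,-1.5],[0,0,0],0.62],[[0,0,0],[0,0,0],0.62]])

```text
clock: 7.9
eef_pos: [0.532, 0.4352, -0.0102]
tool_rot: [0.756, 0.654, 0.001, -0.0]
ft_force: [-7.9, -6.8, 22.9]
grip_width: 0.0531
grasp_force: 11.5
```

drive_tool(increments=[[[0,0,-1.5],[0,0,0],0.62],[[0,0,0],[0,0,0],0.62]])

```text
clock: 8.07
eef_pos: [0.532, 0.4352, -0.0103]
tool_rot: [0.756, 0.654, 0.002, -0.0]
ft_force: [-9.6, -7.7, 28.1]
grip_width: 0.0531
grasp_force: 14.5
```

Contact with the ring top came at TCP z ≈ −10 mm with a 53 mm opening, so the real tips sit about 30 mm above the reported TCP at that opening. I'll use that offset: back off, open, and go down to z ≈ −22.

drive_tool(increments=[[[0,0,15],[0,0,0],0.62],[[0,0,15],[0,0,0],1],[[0,0,0],[0,0,0],1],[[0,0,0],[0,0,0],1],[[0,0,0],[0,0,0],1],[[0,0,0],[0,0,0],1]])

```text
clock: 8.57
eef_pos: [0.5309, 0.4344, 0.0111]
tool_rot: [0.756, 0.654, -0.001, -0.0]
ft_force: [-0.3, -0.2, -0.5]
grip_width: 0.0853
grasp_force: 0.0
```

drive_tool(increments=[[[1,0.6,-10],[0,0,0],1],[[0,0,-10],[0,0,0],1],[[0,0,-5],[0,0,0],1],[[0,0,-5],[0,0,0],1],[[0,0,-3],[0,0,0],1],[[0,0,0],[0,0,0],1]])

```text
clock: 9.07
eef_pos: [0.532, 0.435, -0.0219]
tool_rot: [0.756, 0.654, -0.001, -0.0]
ft_force: [-1.1, -0.1, -0.2]
grip_width: 0.0854
grasp_force: 0.0
```

drive_tool(increments=[[[0,0,0],[0,0,0],0.6],[[0,0,0],[0,0,0],0.6],[[0,0,0],[0,0,0],0.6],[[0,0,0],[0,0,0],0.6],[[0,0,0],[0,0,0],0.6],[[0,0,0],[0,0,0],0.6]])

```text
clock: 9.57
eef_pos: [0.5335, 0.4364, -0.0187]
tool_rot: [0.756, 0.654, 0.001, -0.0]
ft_force: [-0.2, -0.6, 5.1]
grip_width: 0.059
grasp_force: 64.5
```

```bash
python3 - <<'E'
from h import *
s=camera("side")
I=cv2.resize(s["image"][310:380,160:253],(800,600),interpolation=cv2.INTER_CUBIC)
save({"image":cv2.convertScaleAbs(I,alpha=1.8,beta=10)},"c6.png")
E
```

```text
(no output)
```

View pics/c6.png

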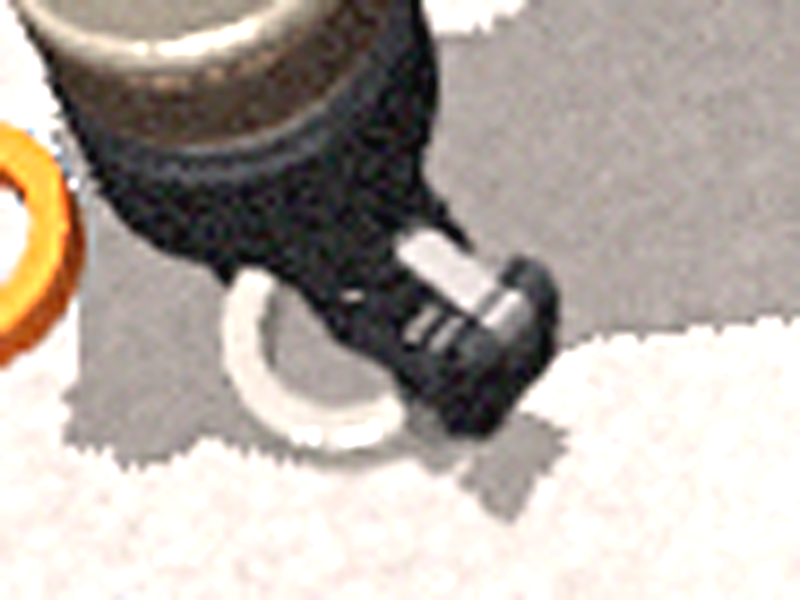

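It shows the near finger at (470,420) just outside the ring's top edge, with its shadow still apart at (500,480): the grip is too high. I'll open and go about 9 mm deeper.

drive_tool(increments=[[[0,0,0],[0,0,0],1],[[0,0,0],[0,0,0],1],[[0,0,0],[0,0,0],1],[[0,0,0],[0,0,0],1],[[0,0,-4],[0,0,0],1],[[0,0,-4],[0,0,0],1],[[0,0,0],[0,0,0],1]])

```text
clock: 10.2
eef_pos: [0.5319, 0.4349, -0.0299]
tool_rot: [0.756, 0.654, -0.001, -0.0]
ft_force: [-0.6, 0.4, -1.4]
grip_width: 0.0856
grasp_force: 0.0
```

drive_tool(increments=[[[0,0,0],[0,0,0],0.6],[[0,0,0],[0,0,0],0.6],[[0,0,0],[0,0,0],0.6],[[0,0,0],[0,0,0],0.6],[[0,0,0],[0,0,0],0.6],[[0,0,0],[0,0,0],0.6]])

```text
clock: 10.7
eef_pos: [0.5331, 0.436, -0.0277]
tool_rot: [0.756, 0.654, 0.001, -0.0]
ft_force: [1.5, -0.7, 3.1]
grip_width: 0.0602
grasp_force: 65.1
```

drive_tool(increments=[[[0,0,5],[0,0,0],0.6],[[0,0,15],[0,0,0],0.6],[[0,0,25],[0,0,0],0.6],[[0,0,30],[0,0,0],0.6],[[0,0,15],[0,0,0],0.6],[[0,0,0],[0,0,0],0.6],[[0,0,0],[0,0,0],0.6]])

```text
clock: 11.28
eef_pos: [0.5331, 0.4359, 0.0624]
tool_rot: [0.756, 0.654, 0.001, 0.0]
ft_force: [0.1, -0.3, -2.1]
grip_width: 0.0602
grasp_force: 65.0
```

```bash
python3 - <<'E'
from h import *
s=camera("side")
I=cv2.resize(s["image"][270:390,120:280],(800,600),interpolation=cv2.INTER_CUBIC)
save({"image":cv2.convertScaleAbs(I,alpha=1.8,beta=10)},"c7.png")
E
```

```text
(no output)
```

View pics/c7.png

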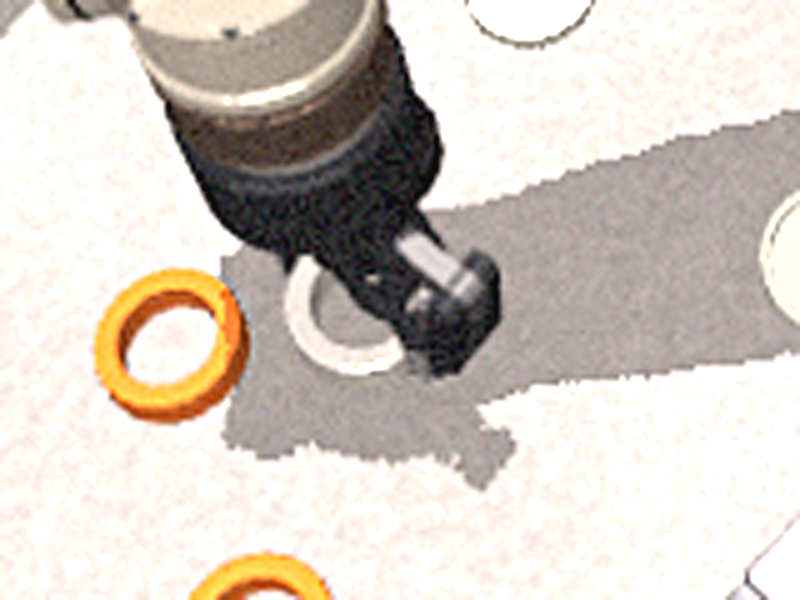

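The ring is gripped and lifted level (ring at about (350,310) in the crop, its shadow clear of it below). Now I carry it to dish_80.

drive_tool(increments=[[[-1.7,-20,2],[0,0,0],0.6],[[-1.7,-40,2],[0,0,0],0.6],[[-1.7,-40,2],[0,0,0],0.6],[[-1.7,-40,0],[0,0,0],0.6],[[-1.7,-40,0],[0,0,0],0.6],[[-1.7,-40,0],[0,0,0],0.6],[[-1.7,-40,0],[0,0,0],0.6],[[-1.7,-40,0],[0,0,0],0.6]])

```text
clock: 12.0
eef_pos: [0.5166, 0.1333, 0.0653]
tool_rot: [0.756, 0.654, -0.002, -0.001]
ft_force: [0.9, -0.6, -0.5]
grip_width: 0.0605
grasp_force: 65.0
```

drive_tool(increments=[[[-1.7,-40,0],[0,0,0],0.6],[[-1.7,-40,0],[0,0,0],0.6],[[-1.7,-40,0],[0,0,0],0.6],[[-1.7,-40,0],[0,0,0],0.6],[[-1.7,-40,0],[0,0,0],0.6],[[-1.7,-40,0],[0,0,0],0.6],[[-1.7,-40,0],[0,0,0],0.6],[[-1.7,-40,0],[0,0,0],0.6]])

```text
clock: 12.67
eef_pos: [0.5031, -0.1856, 0.0654]
tool_rot: [0.756, 0.654, -0.001, -0.002]
ft_force: [0.7, -0.4, -1.0]
grip_width: 0.06
grasp_force: 65.0
```

drive_tool(increments=[[[-1.7,-40,0],[0,0,0],0.6],[[-1.7,-40,0],[0,0,0],0.6],[[-1.7,-40,0],[0,0,0],0.6],[[-1.7,-40,0],[0,0,0],0.6],[[-1.7,-40,0],[0,0,0],0.6],[[0,-20,0],[0,0,0],0.6],[[0,0,0],[0,0,0],0.6],[[0,0,0],[0,0,0],0.6]])

```text
clock: 13.33
eef_pos: [0.495, -0.4044, 0.0646]
tool_rot: [0.757, 0.653, -0.0, -0.003]
ft_force: [-0.1, 0.8, -0.3]
grip_width: 0.0603
grasp_force: 65.0
```

drive_tool(increments=[[[3,-2.6,-20],[0,0,0],0.6],[[0,0,-25],[0,0,0],0.6],[[0,0,-20],[0,0,0],0.6],[[0,0,-10],[0,0,0],0.6],[[0,0,-5],[0,0,0],0.6],[[0,0,0],[0,0,0],0.6]])

```text
clock: 13.83
eef_pos: [0.4991, -0.4049, -0.0141]
tool_rot: [0.756, 0.655, -0.0, -0.002]
ft_force: [0.8, 0.8, -1.0]
grip_width: 0.0601
grasp_force: 65.0
```

drive_tool(increments=[[[0,0,-2],[0,0,0],0.6],[[0,0,-2],[0,0,0],0.6],[[0,0,0],[0,0,0],0.6]])

```text
clock: 14.08
eef_pos: [0.5007, -0.4074, -0.0153]
tool_rot: [0.756, 0.654, 0.0, 0.001]
ft_force: [-1.1, 0.7, -1.0]
grip_width: 0.0602
grasp_force: 65.0
```

drive_tool(increments=[[[-2,0,-2],[0,0,0],0.6],[[0,0,-2],[0,0,0],0.6],[[0,0,0],[0,0,0],0.6],[[0,0,0],[0,0,0],0.6]])

```text
clock: 14.42
eef_pos: [0.4978, -0.407, -0.0203]
tool_rot: [0.756, 0.654, -0.0, -0.0]
ft_force: [-0.3, 0.1, -0.8]
grip_width: 0.0605
grasp_force: 65.0
```

drive_tool(increments=[[[0,0,-2],[0,0,0],0.6],[[0,0,0],[0,0,0],0.6],[[0,0,0],[0,0,0],0.6]])

```text
clock: 14.67
eef_pos: [0.4979, -0.4069, -0.0225]
tool_rot: [0.756, 0.654, -0.0, -0.0]
ft_force: [0.3, -1.5, -1.6]
grip_width: 0.0602
grasp_force: 65.0
```

drive_tool(increments=[[[0,0,-2],[0,0,0],0.6],[[0,0,0],[0,0,0],0.6],[[0,0,0],[0,0,0],0.6]])

```text
clock: 14.92
eef_pos: [0.4983, -0.4071, -0.0243]
tool_rot: [0.756, 0.654, 0.0, 0.0]
ft_force: [0.7, -0.1, -1.8]
grip_width: 0.0603
grasp_force: 65.7
```

drive_tool(increments=[[[0,0,-1.5],[0,0,0],0.6],[[0,0,0],[0,0,0],0.6]])

```text
clock: 15.08
eef_pos: [0.4984, -0.4071, -0.0247]
tool_rot: [0.756, 0.654, 0.0, 0.0]
ft_force: [-0.7, 0.5, 3.9]
grip_width: 0.06
grasp_force: 65.8
```

Contact came exactly at the floor height I expected. Release and lift.

drive_tool(increments=[[[0,0,0.5],[0,0,0],0.8],[[0,0,0.5],[0,0,0],0.85],[[0,0,0],[0,0,0],0.85],[[0,0,0],[0,0,0],0.85],[[0,0,10],[0,0,0],0.85],[[0,0,25],[0,0,0],0.85],[[0,0,30],[0,0,0],0.85],[[0,0,30],[0,0,0],0.85]])

```text
clock: 15.75
eef_pos: [0.4971, -0.4065, 0.071]
tool_rot: [0.756, 0.654, -0.0, -0.001]
ft_force: [1.1, -1.0, -0.1]
grip_width: 0.0725
grasp_force: 0.0
```

```bash
python3 - <<'E'
from h import *
s=camera("side");t=camera("top")
for n,xy,d,h in [("ring_62",(498,-407),62,23),("ring_48",(658,110),48,20),("ring_35",(452,-111),35,20),("ring_23",(467,95),23,20)]:
    b,rb=locate(s,np.array(xy)/1000,d/2000,h/1000,h/1000,int(d*.37*.75+10));print(n,np.round(b*1000,1),round(rb,2))
I=[cv2.resize(c["image"][a:b,l:r],(400,400),interpolation=cv2.INTER_CUBIC) for c,a,b,l,r in [(s,80,180,310,410),(t,180,260,400,480)]]
save({"image":cv2.convertScaleAbs(np.hstack(I),alpha=1.3)},"c8.png")
E
```

```text
ring_62 [ 493.  -395.6] 0.03
ring_48 [657.9 110. ] 0.92
ring_35 [ 452.4 -111. ] 0.96
ring_23 [466.5  95.2] 0.96
```

View pics/c8.png

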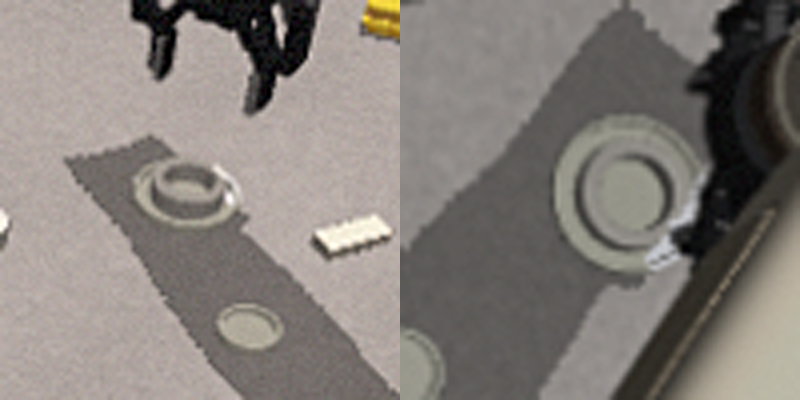

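Both views show ring_62 lying flat inside dish_80. Next is ring_48.

drive_tool(increments=[[[11.5,36.9,0],[0,0,0],1],[[11.5,36.9,0],[0,0,0],1],[[11.5,36.9,0],[0,0,0],1],[[11.5,36.9,0],[0,0,0],1],[[11.5,36.9,0],[0,0,0],1],[[11.5,36.9,0],[0,0,0],1],[[11.5,36.9,0],[0,0,0],1],[[11.5,36.9,0],[0,0,0],1]])

```text
clock: 16.52
eef_pos: [0.59, -0.11, 0.0704]
tool_rot: [0.756, 0.654, -0.0, -0.0]
ft_force: [1.2, 0.6, -1.2]
grip_width: 0.0852
grasp_force: 0.0
```

drive_tool(increments=[[[11.5,36.9,0],[0,0,0],1],[[11.5,36.9,0],[0,0,0],1],[[11.5,36.9,0],[0,0,0],1],[[11.5,36.9,0],[0,0,0],1],[[11.5,36.9,0],[0,0,0],1],[[11.5,36.9,0],[0,0,0],1],[[0,0,0],[0,0,0],0.9],[[0,0,0],[0,0,0],0.9]])

```text
clock: 17.18
eef_pos: [0.6589, 0.1122, 0.0698]
tool_rot: [0.755, 0.656, -0.0, 0.0]
ft_force: [0.5, -1.0, -0.7]
grip_width: 0.0771
grasp_force: 0.0
```

drive_tool(increments=[[[-1,-2,-25],[0,0,0],0.9],[[0,0,-30],[0,0,0],0.9],[[0,0,-20],[0,0,0],0.9],[[0,0,-10],[0,0,0],0.9],[[0,0,-5],[0,0,0],0.9],[[0,0,0],[0,0,0],0.9],[[0,0,0],[0,0,0],0.9]])

```text
clock: 17.77
eef_pos: [0.6589, 0.107, -0.0186]
tool_rot: [0.757, 0.654, 0.001, 0.0]
ft_force: [0.7, -0.3, -0.5]
grip_width: 0.0769
grasp_force: 0.0
```

drive_tool(increments=[[[-0.9,3,-4],[0,0,0],0.9],[[0,0,-5],[0,0,0],0.9],[[0,0,0],[0,0,0],0.9],[[0,0,0],[0,0,0],0.9]])

```text
clock: 18.1
eef_pos: [0.657, 0.1108, -0.0287]
tool_rot: [0.756, 0.654, -0.0, -0.0]
ft_force: [0.4, -0.1, 0.5]
grip_width: 0.0768
grasp_force: 0.0
```

drive_tool(increments=[[[0,0,0],[0,0,0],0.4],[[0,0,0],[0,0,0],0.4],[[0,0,0],[0,0,0],0.4],[[0,0,0],[0,0,0],0.4],[[0,0,0],[0,0,0],0.4],[[0,0,0],[0,0,0],0.4],[[0,0,0],[0,0,0],0.4]])

```text
clock: 18.68
eef_pos: [0.6578, 0.1107, -0.0281]
tool_rot: [0.756, 0.654, 0.001, 0.0]
ft_force: [0.2, 0.5, 4.8]
grip_width: 0.0456
grasp_force: 61.7
```

drive_tool(increments=[[[0,0,8],[0,0,0],0.4],[[0,0,25],[0,0,0],0.4],[[0,0,30],[0,0,0],0.4],[[-10,7,25],[0,0,0],0.4],[[-25,18,0],[0,0,0],0.4],[[-28,20,0],[0,0,0],0.4],[[-28,20,0],[0,0,0],0.4],[[-28,20,0],[0,0,0],0.4]])

```text
clock: 19.35
eef_pos: [0.5363, 0.1958, 0.0591]
tool_rot: [0.757, 0.654, -0.0, -0.0]
ft_force: [1.1, 0.2, -0.3]
grip_width: 0.0454
grasp_force: 61.5
```

drive_tool(increments=[[[-28,20,0],[0,0,0],0.4],[[-28,20,0],[0,0,0],0.4],[[-28,20,0],[0,0,0],0.4],[[-28,20,0],[0,0,0],0.4],[[-18,13,0],[0,0,0],0.4],[[-9,6,0],[0,0,0],0.4],[[0,0,0],[0,0,0],0.4],[[0,0,0],[0,0,0],0.4]])

```text
clock: 20.02
eef_pos: [0.3993, 0.2946, 0.0593]
tool_rot: [0.756, 0.655, 0.0, 0.0]
ft_force: [0.9, -0.7, -1.2]
grip_width: 0.0453
grasp_force: 61.5
```

drive_tool(increments=[[[-0.3,1.4,-20],[0,0,0],0.4],[[0,0,-30],[0,0,0],0.4],[[0,0,-15],[0,0,0],0.4],[[0,0,-10],[0,0,0],0.4],[[0,0,-3],[0,0,0],0.4],[[0,0,0],[0,0,0],0.4],[[0,0,0],[0,0,0],0.4]])

```text
clock: 20.6
eef_pos: [0.4, 0.2961, -0.0182]
tool_rot: [0.757, 0.654, 0.001, 0.0]
ft_force: [-0.3, 0.2, -0.4]
grip_width: 0.0453
grasp_force: 61.5
```

drive_tool(increments=[[[-0.7,0,-2],[0,0,0],0.4],[[0,0,-2],[0,0,0],0.4],[[0,0,-1],[0,0,0],0.4],[[0,0,0],[0,0,0],0.4],[[0,0,0],[0,0,0],0.4]])

```text
clock: 21.02
eef_pos: [0.3984, 0.2962, -0.0235]
tool_rot: [0.756, 0.654, 0.0, 0.0]
ft_force: [0.3, -0.1, -0.5]
grip_width: 0.0455
grasp_force: 61.9
```

drive_tool(increments=[[[0,0,-1.5],[0,0,0],0.4],[[0,0,0],[0,0,0],0.4]])

```text
clock: 21.18
eef_pos: [0.3985, 0.2963, -0.0251]
tool_rot: [0.756, 0.654, 0.0, 0.0]
ft_force: [1.1, -0.0, 0.7]
grip_width: 0.0454
grasp_force: 62.4
```

drive_tool(increments=[[[0,0,0],[0,0,0],0.7],[[0,0,0],[0,0,0],0.7],[[0,0,0],[0,0,0],0.7],[[0,0,5],[0,0,0],0.7],[[0,0,20],[0,0,0],0.7],[[0,0,30],[0,0,0],0.7],[[0,0,35],[0,0,0],0.7],[[0,0,5],[0,0,0],0.7]])

```text
clock: 21.85
eef_pos: [0.401, 0.2983, 0.0748]
tool_rot: [0.756, 0.654, 0.004, 0.0]
ft_force: [0.8, 0.4, 0.2]
grip_width: 0.0598
grasp_force: 0.0
```

```bash
python3 - <<'E'
from h import *
s=camera("side");t=camera("top")
for n,xy,d,h in [("ring_48",(399,296),48,23),("ring_35",(452.4,-111),35,20),("ring_23",(466.5,95),23,20)]:
  for c in (s,t):
    b,rb=locate(c,np.array(xy)/1000,d/2000,h/1000,h/1000,int(d*.37*.75+10));print(n,np.round(b*1000,1),round(rb,2))
I=[cv2.resize(c["image"][a:b,l:r],(400,400),interpolation=cv2.INTER_CUBIC) for c,a,b,l,r in [(s,270,370,240,340),(t,210,290,150,230)]]
save({"image":cv2.convertScaleAbs(np.hstack(I),alpha=1.3)},"c9.png")
E
```

```text
ring_48 [396.3 299.5] 0.19
ring_48 [390.9 277.9] 1.54
ring_35 [ 429.  -114.6] 8.86
ring_35 [ 452.4 -111.6] 0.9
ring_23 [485.  66.] 5.07
ring_23 [467.  95.] 0.93
```

View pics/c9.png

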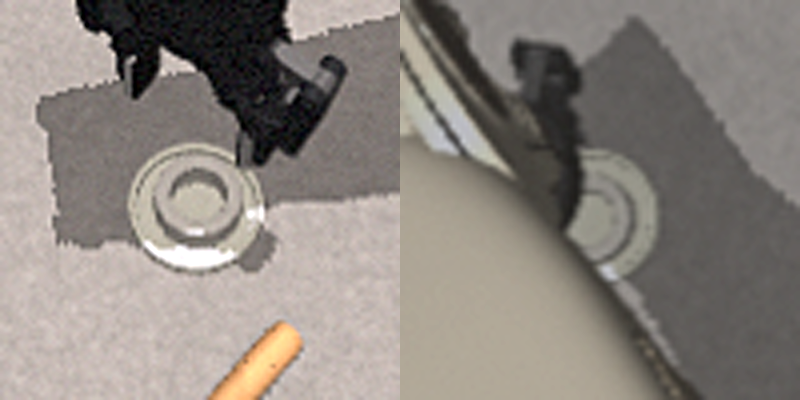

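ring_48 lies flat and centred in dish_66. Next is ring_35 at (452,−111).

drive_tool(increments=[[[4.7,-37,0],[0,0,0],0.75],[[4.7,-37,0],[0,0,0],0.75],[[4.7,-37,0],[0,0,0],0.75],[[4.7,-37,0],[0,0,0],0.75],[[4.7,-37,0],[0,0,0],0.75],[[4.7,-37,0],[0,0,0],0.75],[[4.7,-37,0],[0,0,0],0.75],[[4.7,-37,0],[0,0,0],0.75]])

```text
clock: 22.62
eef_pos: [0.4341, -0.0016, 0.0682]
tool_rot: [0.756, 0.654, -0.001, -0.001]
ft_force: [1.6, 0.3, -0.1]
grip_width: 0.0642
grasp_force: 0.0
```

drive_tool(increments=[[[4.7,-37,0],[0,0,0],0.75],[[4.7,-37,0],[0,0,0],0.75],[[4.7,-20,0],[0,0,0],0.75],[[0,-15,0],[0,0,0],0.75],[[0,0,0],[0,0,0],0.75],[[0,0,0],[0,0,0],0.75]])

```text
clock: 23.12
eef_pos: [0.4484, -0.1091, 0.0682]
tool_rot: [0.757, 0.653, -0.001, -0.001]
ft_force: [0.3, 0.1, 0.1]
grip_width: 0.0643
grasp_force: 0.0
```

drive_tool(increments=[[[4,-2.3,-20],[0,0,0],0.75],[[0,0,-30],[0,0,0],0.75],[[0,0,-25],[0,0,0],0.75],[[0,0,-8],[0,0,0],0.75],[[0,0,-3],[0,0,0],0.75],[[0,0,0],[0,0,0],0.75],[[0,0,0],[0,0,0],0.75]])

```text
clock: 23.7
eef_pos: [0.4546, -0.1109, -0.0154]
tool_rot: [0.756, 0.655, 0.0, 0.0]
ft_force: [-0.7, -0.0, 0.1]
grip_width: 0.0639
grasp_force: 0.0
```

drive_tool(increments=[[[-2,-0.3,-5],[0,0,0],0.75],[[0,0,-5],[0,0,0],0.75],[[0,0,0],[0,0,0],0.75],[[0,0,0],[0,0,0],0.75]])

```text
clock: 24.03
eef_pos: [0.4517, -0.1116, -0.0262]
tool_rot: [0.756, 0.654, 0.0, 0.0]
ft_force: [0.7, 0.1, -0.2]
grip_width: 0.0644
grasp_force: 0.0
```

drive_tool(increments=[[[0,0,0],[0,0,0],0.25],[[0,0,0],[0,0,0],0.25],[[0,0,0],[0,0,0],0.25],[[0,0,0],[0,0,0],0.25],[[0,0,0],[0,0,0],0.25],[[0,0,0],[0,0,0],0.25],[[0,0,0],[0,0,0],0.25]])

```text
clock: 24.62
eef_pos: [0.4522, -0.1117, -0.0256]
tool_rot: [0.756, 0.654, 0.0, 0.0]
ft_force: [-0.9, 0.2, 5.2]
grip_width: 0.0329
grasp_force: 59.4
```

drive_tool(increments=[[[0,0,8],[0,0,0],0.25],[[0,0,25],[0,0,0],0.25],[[0,0,30],[0,0,0],0.25],[[5,12,22],[0,0,0],0.25],[[14,35,0],[0,0,0],0.25],[[14,35,0],[0,0,0],0.25],[[14,35,0],[0,0,0],0.25],[[14,35,0],[0,0,0],0.25]])

```text
clock: 25.28
eef_pos: [0.5134, 0.0418, 0.0595]
tool_rot: [0.757, 0.654, 0.0, 0.0]
ft_force: [0.8, -1.1, -0.1]
grip_width: 0.0331
grasp_force: 59.7
```

drive_tool(increments=[[[14,35,0],[0,0,0],0.25],[[14,35,0],[0,0,0],0.25],[[14,35,0],[0,0,0],0.25],[[14,35,0],[0,0,0],0.25],[[14,35,0],[0,0,0],0.25],[[9,23,0],[0,0,0],0.25],[[0,0,0],[0,0,0],0.25],[[0,0,0],[0,0,0],0.25]])

```text
clock: 25.95
eef_pos: [0.5916, 0.2398, 0.0583]
tool_rot: [0.756, 0.655, -0.0, 0.0]
ft_force: [-0.0, -0.3, -0.8]
grip_width: 0.0326
grasp_force: 59.7
```

drive_tool(increments=[[[1.4,-0.8,-20],[0,0,0],0.25],[[0,0,-30],[0,0,0],0.25],[[0,0,-15],[0,0,0],0.25],[[0,0,-8],[0,0,0],0.25],[[0,0,-3],[0,0,0],0.25],[[0,0,0],[0,0,0],0.25],[[0,0,0],[0,0,0],0.25]])

```text
clock: 26.53
eef_pos: [0.594, 0.2372, -0.0162]
tool_rot: [0.757, 0.654, 0.001, 0.0]
ft_force: [0.7, -0.3, 0.6]
grip_width: 0.033
grasp_force: 59.7
```

drive_tool(increments=[[[-0.7,1.5,-2],[0,0,0],0.25],[[0,0,-2],[0,0,0],0.25],[[0,0,-1],[0,0,0],0.25],[[0,0,0],[0,0,0],0.25],[[0,0,0],[0,0,0],0.25]])

```text
clock: 26.95
eef_pos: [0.5936, 0.2395, -0.0217]
tool_rot: [0.756, 0.654, 0.001, 0.0]
ft_force: [2.2, 0.2, -0.2]
grip_width: 0.0331
grasp_force: 61.7
```

drive_tool(increments=[[[0,0,-1],[0,0,0],0.25],[[0,0,0],[0,0,0],0.25]])

```text
clock: 27.12
eef_pos: [0.5936, 0.2395, -0.0226]
tool_rot: [0.756, 0.654, 0.001, 0.0]
ft_force: [2.5, 0.1, 2.3]
grip_width: 0.0326
grasp_force: 62.4
```

drive_tool(increments=[[[0,0,0.5],[0,0,0],0.5],[[0,0,0.5],[0,0,0],0.5],[[0,0,0],[0,0,0],0.5],[[0,0,5],[0,0,0],0.5],[[0,0,20],[0,0,0],0.5],[[0,0,30],[0,0,0],0.5],[[0,0,35],[0,0,0],0.5],[[0,0,5],[0,0,0],0.5]])

```text
clock: 27.78
eef_pos: [0.595, 0.2403, 0.0783]
tool_rot: [0.756, 0.654, 0.003, 0.001]
ft_force: [2.0, 0.6, 1.5]
grip_width: 0.0429
grasp_force: 0.0
```

```bash
python3 - <<'E'
from h import *
s=camera("side");t=camera("top")
for c in (s,t):
    b,rb=locate(c,np.array((466.5,95))/1000,.0115,.02,.02,14);print("ring_23",np.round(b*1000,1),round(rb,2))
I=[cv2.resize(c["image"][a:b,l:r],(400,400),interpolation=cv2.INTER_CUBIC) for c,a,b,l,r in [(s,220,320,180,280),(t,145,225,170,250)]]
save({"image":cv2.convertScaleAbs(np.hstack(I),alpha=1.3)},"c10.png")
E
```

```text
ring_23 [466.8  88.9] 0.5
ring_23 [471.8  79.4] 7.93
```

View pics/c10.png

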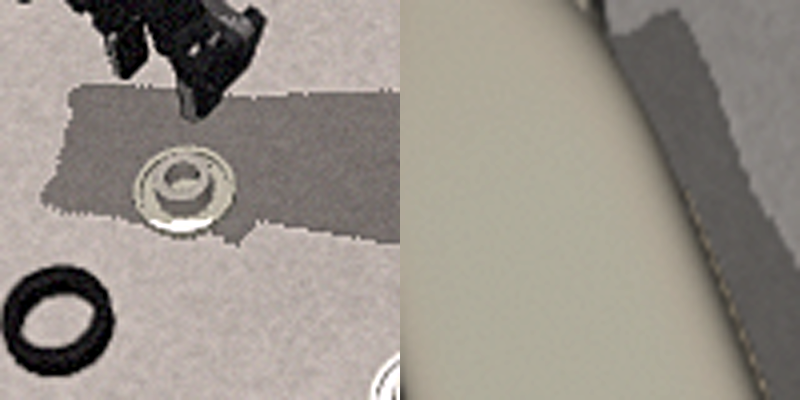

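ring_35 is flat and central in dish_53. The last one is ring_23 at (467,95).

drive_tool(increments=[[[-20,-22,0],[0,0,0],0.6],[[-25,-28,0],[0,0,0],0.6],[[-25,-28,0],[0,0,0],0.6],[[-25,-28,0],[0,0,0],0.6],[[-20,-24,0],[0,0,0],0.6],[[-13,-15,0],[0,0,0],0.6],[[0,0,0],[0,0,0],0.6],[[0,0,0],[0,0,0],0.6]])

```text
clock: 28.55
eef_pos: [0.4624, 0.0933, 0.0714]
tool_rot: [0.757, 0.654, -0.001, -0.001]
ft_force: [1.6, -0.5, 0.1]
grip_width: 0.0512
grasp_force: 0.0
```

drive_tool(increments=[[[4,1.8,-20],[0,0,0],0.6],[[0,0,-30],[0,0,0],0.6],[[0,0,-20],[0,0,0],0.6],[[0,0,-10],[0,0,0],0.6],[[0,0,0],[0,0,0],0.6],[[0,0,0],[0,0,0],0.6]])

```text
clock: 29.05
eef_pos: [0.4681, 0.0966, -0.0084]
tool_rot: [0.756, 0.655, -0.001, -0.001]
ft_force: [0.6, 0.1, 0.6]
grip_width: 0.0511
grasp_force: 0.0
```

drive_tool(increments=[[[-1.3,-1.3,-6],[0,0,0],0.6],[[0,0,-6],[0,0,0],0.6],[[0,0,-4],[0,0,0],0.6],[[0,0,0],[0,0,0],0.6],[[0,0,0],[0,0,0],0.6]])

```text
clock: 29.47
eef_pos: [0.4671, 0.0946, -0.0233]
tool_rot: [0.756, 0.654, -0.0, -0.0]
ft_force: [-0.5, -0.4, 0.7]
grip_width: 0.0513
grasp_force: 0.0
```

drive_tool(increments=[[[0,0,0],[0,0,0],0.1],[[0,0,0],[0,0,0],0.1],[[0,0,0],[0,0,0],0.1],[[0,0,0],[0,0,0],0.1],[[0,0,0],[0,0,0],0.1],[[0,0,0],[0,0,0],0.1],[[0,0,0],[0,0,0],0.1]])

```text
clock: 30.05
eef_pos: [0.4677, 0.0947, -0.0226]
tool_rot: [0.756, 0.654, 0.0, 0.0]
ft_force: [-1.1, 1.7, 6.0]
grip_width: 0.02
grasp_force: 58.7
```

drive_tool(increments=[[[0,0,8],[0,0,0],0.1],[[0,0,25],[0,0,0],0.1],[[0,0,30],[0,0,0],0.1],[[-3,-15,20],[0,0,0],0.1],[[-6,-33,0],[0,0,0],0.1],[[-6,-33,0],[0,0,0],0.1],[[-6,-33,0],[0,0,0],0.1],[[-6,-33,0],[0,0,0],0.1]])

```text
clock: 30.72
eef_pos: [0.4399, -0.0535, 0.0603]
tool_rot: [0.756, 0.655, 0.0, 0.0]
ft_force: [1.4, 1.0, -0.2]
grip_width: 0.0202
grasp_force: 58.8
```

drive_tool(increments=[[[-6,-33,0],[0,0,0],0.1],[[-6,-33,0],[0,0,0],0.1],[[-6,-33,0],[0,0,0],0.1],[[-6,-33,0],[0,0,0],0.1],[[-6,-33,0],[0,0,0],0.1],[[-6,-33,0],[0,0,0],0.1],[[-4,-24,0],[0,0,0],0.1],[[0,0,0],[0,0,0],0.1]])

```text
clock: 31.38
eef_pos: [0.3999, -0.2789, 0.0602]
tool_rot: [0.758, 0.652, -0.0, 0.001]
ft_force: [0.1, 0.4, 0.4]
grip_width: 0.0207
grasp_force: 58.8
```

drive_tool(increments=[[[1,2,-20],[0,0,0],0.1],[[0,0,-30],[0,0,0],0.1],[[0,0,-15],[0,0,0],0.1],[[0,0,-6],[0,0,0],0.1],[[0,0,-3],[0,0,0],0.1],[[0,0,0],[0,0,0],0.1],[[0,0,0],[0,0,0],0.1]])

```text
clock: 31.97
eef_pos: [0.4021, -0.2726, -0.0133]
tool_rot: [0.756, 0.654, 0.0, 0.001]
ft_force: [0.2, -0.4, 0.1]
grip_width: 0.0207
grasp_force: 58.8
```

drive_tool(increments=[[[-1.2,-2.4,-2],[0,0,0],0.1],[[0,0,-2],[0,0,0],0.1],[[0,0,-1],[0,0,0],0.1],[[0,0,0],[0,0,0],0.1],[[0,0,0],[0,0,0],0.1]])

```text
clock: 32.38
eef_pos: [0.4007, -0.2754, -0.0187]
tool_rot: [0.756, 0.654, 0.0, 0.001]
ft_force: [1.6, -0.7, 1.6]
grip_width: 0.0206
grasp_force: 60.0
```

drive_tool(increments=[[[0,0,-1],[0,0,0],0.1],[[0,0,0],[0,0,0],0.1]])

```text
clock: 32.55
eef_pos: [0.401, -0.2755, -0.0196]
tool_rot: [0.756, 0.654, 0.0, 0.001]
ft_force: [1.8, -0.5, 2.8]
grip_width: 0.0206
grasp_force: 61.2
```

drive_tool(increments=[[[0,0,0.5],[0,0,0],0.35],[[0,0,0.5],[0,0,0],0.35],[[0,0,0],[0,0,0],0.35],[[0,0,5],[0,0,0],0.35],[[0,0,20],[0,0,0],0.35],[[0,0,30],[0,0,0],0.35],[[0,0,40],[0,0,0],0.35],[[0,0,40],[0,0,0],0.35]])

```text
clock: 33.22
eef_pos: [0.3976, -0.2732, 0.1158]
tool_rot: [0.756, 0.654, -0.001, -0.003]
ft_force: [1.3, -0.2, -0.3]
grip_width: 0.0296
grasp_force: 0.0
```

drive_tool(increments=[[[-10,30,20],[0,0,0],0.5],[[-10,30,20],[0,0,0],0.5],[[-10,30,0],[0,0,0],0.5],[[-10,30,0],[0,0,0],0.5],[[-10,30,0],[0,0,0],0.5],[[0,0,0],[0,0,0],0.5],[[0,0,0],[0,0,0],0.5]])

```text
clock: 33.8
eef_pos: [0.3483, -0.1233, 0.1554]
tool_rot: [0.755, 0.655, -0.001, -0.001]
ft_force: [-0.8, 0.5, -0.1]
grip_width: 0.0426
grasp_force: 0.0
```

```bash
python3 - <<'E'
from h import *
s=camera("side")
I=[cv2.resize(s["image"][100:200,320:445],(400,320),interpolation=cv2.INTER_CUBIC),cv2.resize(s["image"][100:400,140:515],(400,320),interpolation=cv2.INTER_AREA)]
save({"image":cv2.convertScaleAbs(np.hstack(I),alpha=1.2)},"c11.png")
E
```

```text
(no output)
```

View pics/c11.png

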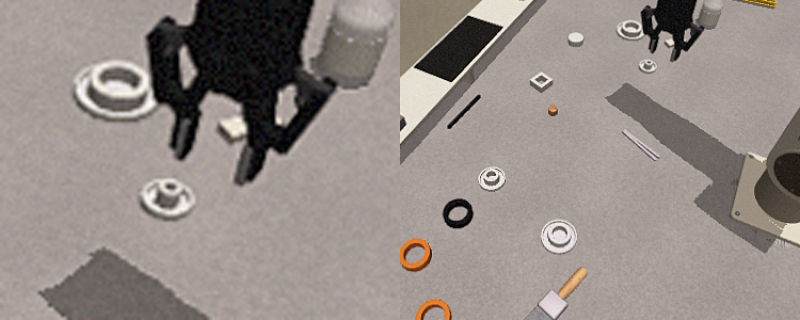

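All four rings sit flat and central in their dishes. The disc and the frame have not moved, and the gripper is clear of everything.

```bash
python3 -c "
from workcell import job_done
print(job_done())"
```

```text
the job is handed in; nothing more can be done
None
```

I placed all four rings flat in their matching dishes, largest to smallest, left the solid disc and square frame untouched, and handed the job in at about 34 s with the gripper open and clear.

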